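# Set and clamp the screen leg at its length mark

### The job

Set the telescopic leg of the serving-counter screen: with its red cam lever still open, pull the steel leg out by its black T-foot until the yellow index bar lines up with the blue marker, pause there, and while you hold it at the mark against its return spring swing the red lever fully closed against the leg. Finish still holding the leg at the mark with the lever closed; do not let go, do not shift the blue marker, and leave the other things on the counter alone.

Things in the scene. Friction and masses are not known exactly. Their poses are not given: they have to be found in the camera images.
- cradle: Fixed aluminium channel on a grey base plate (270 x 100 x 12 mm) that guides the leg. Origin on the counter under the channel's mouth; x points the way the leg comes out, z up. The channel (top 76 mm high, 46 mm wide at the mouth) runs from x = 0 back to x = -270 mm. Beyond the mouth there is only bare counter below the leg.
- leg: Sliding level steel bar, 18 mm square, axis 60 mm above the counter; black T-foot at its free end, 120 mm across (y), 36 to 62 mm above the counter, 16 mm thick. Origin: on the axis at the foot's inner face (towards the channel), at cradle x = 100 mm when pushed in; axes as the cradle's. Slides out up to 120 mm; a spring draws it back with 4 to 7 N, lever open or closed.
- foot_neck (a point): Point on the leg's axis, 14 mm behind the T-foot's inner face, moving with the leg; axes as the cradle's. Here open fingers coming down from above can straddle the bar and the open lever, and drag the foot outwards by its inner face.
- index_bar (a point): Yellow index bar on the leg, 6 mm wide along the leg; the point is on the leg's centre line at the bar's top (84 mm above the counter), 260 mm behind the T-foot's inner face. Moves with the leg.
- marker_line (a point): Blue marker clip on the channel's -y wall, pointer 6 mm wide along the leg. The point is on the channel's centre line, level with index_bar: the leg is at the mark when the two agree along the cradle's x. The clip is stiff (8 N) and stays put; it asks for a pull of 45 to 100 mm.
- lever_tip (a point): Free end of the red cam lever, on its outer face. The lever (70 mm long, 20 mm high, 6 mm thick) lies at the bar's height along the leg's -y flank, on an upright pivot 78 mm behind the T-foot's inner face and 13 mm to -y of the leg's axis; closed, its tip is 8 mm short of the foot. Moves with the leg.
- lever (a joint): Cam lever angle, rad: 0 = closed, flat along the leg (outer face 16 mm to -y of the leg's axis); grows as the free end swings out to -y; starts 0.22 to 0.32. Stiff hinge (0.2 N m), stays where left. Two fingers, one on the bar's +y face (9 mm from the axis), one on the lever near its tip, squeeze it shut.
- cup: Steel cup, 72 mm across, 75 mm high, beside the cradle (bystander). Origin under its centre.
- jar: Amber jar, 54 mm across, 80 mm high, red cap, (bystander). Origin under its centre.
- ladle: Spoon with wooden handle, 200 mm, lying beside the cradle (bystander).
- spray: White bottle with blue cap, 60 mm across, 190 mm high (bystander). Origin under its centre.
- bowl: White bowl 120 mm across, 50 mm high, in the steel tray (bystander). Origin under its centre.

How it is judged:
On the way, in this order (a step that is already met when the one before it is completed fails the run):
1. the leg is held at the mark (within 5 mm) with the lever still open (x of index_bar in the frame of marker_line between -0.005 and 0.005 m and value of joint lever above 0.15 rad and contact force between the fingers and leg above 1.5 N), for 0.3 s.
2. the lever is closed with the leg at the mark (x of index_bar in the frame of marker_line between -0.005 and 0.005 m and value of joint lever below 0.05 rad), for 0.3 s.
At the end, for the whole second after the job is handed in: The index bar is within 5 mm of the marker along the leg, the lever is within 0.05 rad of closed, the leg is at rest and the fingers still hold it (over 1.5 N on the leg or its lever) (all of step 2 and contact force between the fingers and leg above 1.5 N and linear speed of leg below 0.01 m/s); the arm keeps its last pose, push and grip.
It fails at once if the lever is closed while the leg is more than 12 mm off the mark (value of joint lever below 0.12 rad and not (x of index_bar in the frame of marker_line between -0.012 and 0.012 m)).
It fails at once if the blue marker is shifted by more than 4 mm (distance of marker_line from where it was at the start of the episode above 0.004 m).
It fails at once if a bystander is moved by more than 20 mm (distance of any of cup, jar, ladle, spray, bowl from where it was at the start of the episode above 0.02 m).
It also fails if it takes over 48 s, if anything falls off the work surface, if the arm or the gripper's body presses on something with over 40 N, if the wrist force passes 120 N, or if a joint passes its speed limit or range.

### The arm

A 6-joint arm with a two-finger parallel gripper is mounted at the origin on the work surface. World frame = base frame: x ahead of the robot, y to its left, z up, the work surface at z = 0. Lengths are in m, angles in rad, forces in N, time in s.
With the tool pointing down it reaches from about 0.375 to 0.925 m from the base axis. Payload 5.7 kg.
Tool frame: the origin (TCP) lies at the very end of the fingers, on their centre line; the grasp point (between the pads) lies 19 mm behind it; z points along the fingers, y is the line along which they close (so a half turn about z gives the same grasp; the last joint's range is limited). The gripper opens to 85 mm and grips with 20 to 120 N. Pads are 22 mm wide; open, the fingers measure 114 mm over their backs; the gripper's body (76 mm by 85 mm) begins 54 mm behind the grasp point. The pads swing forward as they close: fully open they stand 13 mm farther back than shut.
Start: joints at [-1.24, 0.359, 1.51, -0, 1.272, -0.115], TCP at [0.259, -0.541, 0.231] pointing down, gripper open.
Joint ranges: [-2.97, 2.97], [-1.01, 2.36], [0.21, 2.38], [-0.96, 4.11], [0.2, 2.71], [-2.98, 2.98]. Speed limits (rad/s): [2.39, 2.39, 3.14, 3.14, 3.14, 3.14].

### API

Orientations are given as a unit quaternion [x, y, z, w].
In Python, from plant import env gives the robot as it stands.
- The arm moves only by the shell command python3 -m pendant 'ROWS' [OPENING] [FORCE]. ROWS is JSON, a list of rows, each an object of numbers: "tx", "ty", "tz": the shift along the tool's x, y, z in m; "yaw": the turn about the tool's z in rad. A call has 1 to 12 rows; each row is the pose to reach, as a shift and turn from the pose commanded when the call began, along the tool's axes at that moment; what a row does not reach only later rows make up. A row lasts 1/10 s, in which the tool goes at most 50 mm and 8.59 degrees, less where a joint would pass 70% of its speed; a pose out of reach is approached as far as the arm can. A call with a gripper value outside its range is refused whole. OPENING is the opening, from 0 (shut) to 1 (fully open), set as the call begins (- or left out, the last holds). The fingers move at their own pace and stop on an object; FORCE is the grip in N (left out, the last holds). Time passes only in rows, so rows that repeat a pose let the fingers close. It gives the time, the measured TCP pose, the force, the opening and the grip force at its end, in the units of the state.
- env.observe(): the state, without advancing time (a new reading comes with each control period).
- env.get_image(name): name is "scene" or "side" or "wrist"; returns a dict with "image" (420x560x3 uint8, red, green, blue), "mtx" (3x3 intrinsics, pixels), "T" (4x4, takes a point from camera to world coordinates); the wrist camera has in their place "hand_eye" (4x4, takes a point from camera to tool coordinates, whose origin is the TCP and whose axes are the flange's). Camera axes: x right, y up, looking along -z (the intrinsics and any distortion apply to the point x, -y, -z); pixel columns grow to the right and rows downward; lengths in m; the calibration is good to about 2 mm. A picture is of the moment at which its call begins: read the wrist's pose just before it. There is no depth.
- env.close_job(): hands the job in; it is judged then, once.
Trained networks look in the newest picture that a camera, given by its name, has taken for a name from the list of things; names that differ only in an ending like _2 or _b are one class to them, and where a whole thing is asked for, a point or a joint stands for the part that bears it (a point fixed in the world has none). Each returns a list of dicts, best first, with "score" (0 to 1); they miss things now and then, are a little off and sometimes report something else, mostly with a low value. They report only what shows in the picture. A call takes as long as a camera call.
- env.trace(camera, thing): "region" (420x560 bool, what is visible of it) and "uv" ([column, row] in pixels, amid what is visible of it).
The state is a dict: "time": time; "q": joint angles; "joint_vel": joint speeds; "tau": joint torques, N m; "ee_pos": TCP position; "eef_rot": TCP orientation; "ft_force": force on the tool from outside, world axes, zero at the start; "torque": the same for the moment, N m; "width": finger opening in m; "grasp_force": force on a finger pad.
Only numpy, scipy, OpenCV 4.12 (cv2) and the standard library are available. Lean on these libraries where they do the work, as an engineer would, in place of code of your own. Each camera call takes 0.05 s, during which the arm holds its last target. There are 200 camera calls.

## Working session

There is one attempt and no reset: what is moved stays moved. The work goes in short steps, Python scripts to look and compute and a shell command to move; the robot and the scene stay as the last step left them, time stands still between calls to the robot, and variables do not carry over. Pictures are saved under pics/ and viewed, at most 10 in all, crops included, and the job is handed in when it is done.

```bash
mkdir -p pics; ls; python3 - <<'E'
from plant import env
import cv2,numpy as np
o=env.observe();print({k:np.round(v,3).tolist() for k,v in o.items()})
ims=[]
for c in["scene","side"]:
    d=env.get_image(c);cv2.imwrite(f"pics/{c}0.png",d["image"][:,:,::-1]);print(c,d["mtx"].round(1).tolist(),d["T"].round(3).tolist(),[k for k in d])
    for t in["cradle","leg","foot_neck","index_bar","marker_line","lever_tip","lever"]:
        try:
            r=env.trace(c,t);print(t,[(round(x["score"],2),np.round(x["uv"]).tolist(),int(x["region"].sum())) for x in r[:2]])
        except Exception as e: print(t,e)
E
```

```text
pics
{'time': 0.0, 'q': [-1.24, 0.36, 1.511, -0.0, 1.273, -0.115], 'joint_vel': [-0.001, 0.001, 0.001, -0.001, 0.0, -0.001], 'tau': [0.001, -52.761, -27.862, -0.0, 0.013, -0.0], 'ee_pos': [0.258, -0.541, 0.23], 'eef_rot': [0.975, 0.221, -0.0, -0.001], 'ft_force': [-0.085, 0.467, 0.012], 'torque': [-0.015, -0.0, 0.05], 'grasp_force': 0.0, 'width': 0.085}
scene [[476.3, 0.0, 277.6], [0.0, 476.3, 212.3], [0.0, 0.0, 1.0]] [[0.375, -0.725, 0.578, 1.479], [0.927, 0.281, -0.25, -0.314], [0.019, 0.629, 0.777, 1.236], [0.0, 0.0, 0.0, 1.0]] ['image', 'mtx', 'T']
cradle [(0.73, [375.0, 152.0], 674), (0.64, [259.0, 252.0], 3127)]
leg [(0.64, [259.0, 215.0], 757), (0.48, [295.0, 239.0], 525)]
foot_neck [(0.64, [254.0, 207.0], 829)]
index_bar [(0.72, [257.0, 210.0], 807)]
marker_line [(0.55, [267.0, 233.0], 26), (0.3, [352.0, 205.0], 368)]
lever_tip [(0.55, [260.0, 196.0], 10)]
lever [(0.51, [258.0, 197.0], 28)]
side [[385.0, 0.0, 276.7], [0.0, 385.0, 204.6], [0.0, 0.0, 1.0]] [[-0.805, 0.459, -0.375, 0.191], [-0.593, -0.623, 0.51, 0.612], [0.001, 0.633, 0.774, 0.924], [0.0, 0.0, 0.0, 1.0]] ['image', 'mtx', 'T']
cradle [(0.91, [273.0, 190.0], 2907)]
leg [(0.65, [302.0, 212.0], 891)]
foot_neck [(0.85, [303.0, 214.0], 999)]
index_bar [(0.97, [303.0, 212.0], 1034)]
marker_line [(0.46, [268.0, 179.0], 40)]
lever_tip [(0.61, [300.0, 216.0], 58)]
lever [(0.63, [241.0, 198.0], 586), (0.52, [302.0, 212.0], 114)]
```

```bash
python3 - <<'E'
import cv2
a=cv2.imread("pics/scene0.png");b=cv2.imread("pics/side0.png")
cv2.imwrite("pics/scene0c.png",cv2.resize(a[150:300,170:370],None,fx=4,fy=4,interpolation=cv2.INTER_CUBIC))
cv2.imwrite("pics/side0c.png",cv2.resize(b[120:270,200:400],None,fx=4,fy=4,interpolation=cv2.INTER_CUBIC))
E
```

```text
(no output)
```

View pics/scene0c.png

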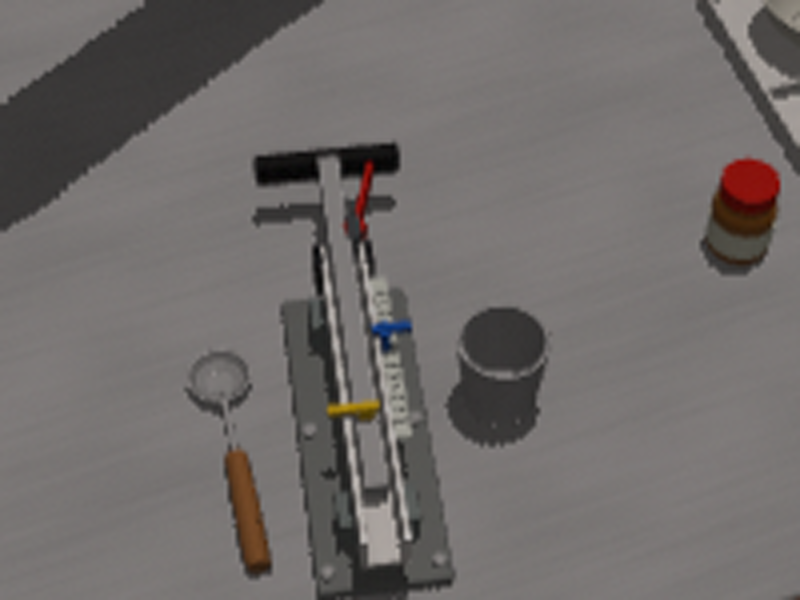

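View pics/side0c.png

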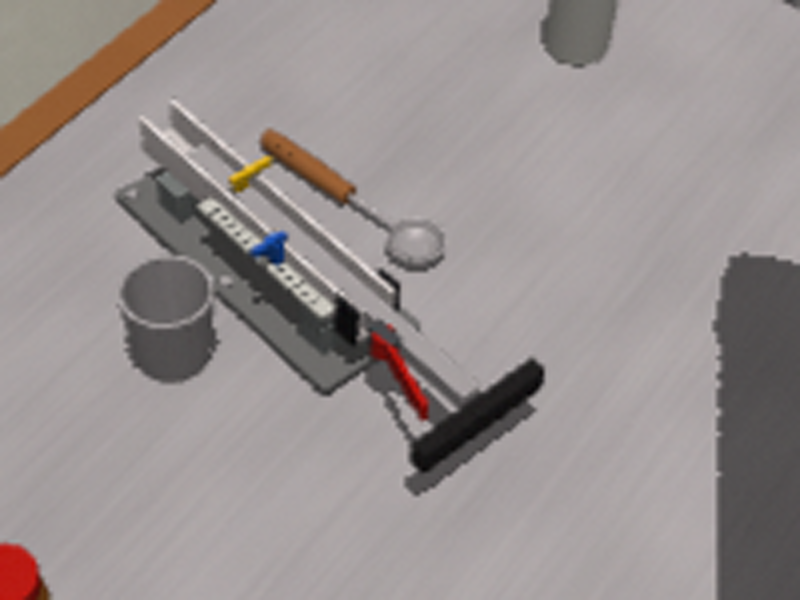

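View pics/scene0.png

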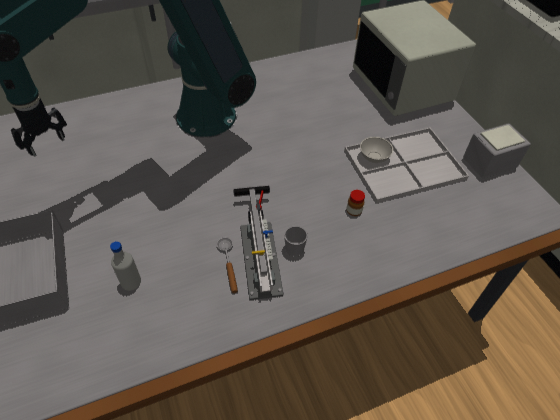

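Both views show the same layout. The T-foot points at the robot: in the scene crop its ends are at (256,168) and (398,158). The yellow bar is at (353,408), the blue clip at (385,328), and the red lever runs from (355,228) to (370,163). Next I'll fit the cradle pose to these points.

```bash
cat >h.py <<'E'
import numpy as np,cv2
from scipy.optimize import least_squares
from scipy.spatial.transform import Rotation as R
def proj(K,T,P):
    p=(np.linalg.inv(T)@np.c_[P,np.ones(len(P))].T)[:3]
    return (K@(np.array([p[0],-p[1],-p[2]])/-p[2]))[:2].T
def pose(x,P):
    c,s=np.cos(x[2]),np.sin(x[2]);P=np.asarray(P,float)
    return np.c_[x[0]+c*P[:,0]-s*P[:,1],x[1]+s*P[:,0]+c*P[:,1],P[:,2]]
E
cat >fit.py <<'E'
from h import *
from plant import env
cams={c:env.get_image(c) for c in["scene","side"]}
off={"scene":(170,150),"side":(200,120)}
F=[("scene",257,184,100,60,36),("scene",398,169,100,-60,36),("scene",254,157,116,60,62),("scene",397,144,116,-60,62),
("scene",318,594,-270,50,12),("scene",452,577,-270,-50,12),("scene",282,303,0,50,12),("scene",405,290,0,-50,12),("scene",353,406,-160,0,84),
("side",422,470,116,-60,36),("side",543,380,116,60,36),("side",412,447,100,-60,62),("side",530,360,100,60,62),("side",118,193,-270,-50,12),("side",325,392,0,-50,12),("side",250,170,-160,0,84)]
uv=np.array([[off[f[0]][0]+f[1]/4,off[f[0]][1]+f[2]/4] for f in F]);P=np.array([f[3:] for f in F])/1000.
def res(x):
    W=pose(x,P);return np.concatenate([proj(cams[f[0]]["mtx"],cams[f[0]]["T"],W[i:i+1])[0]-uv[i] for i,f in enumerate(F)])
s=least_squares(res,[.7,0,3.14],loss="soft_l1");x=s.x
print(x);print(np.c_[P*1000,res(x).reshape(-1,2)].round(1))
B=[("scene",385,328),("side",270,247)]
for z in(.070,.08,.084):
  def r2(m): return np.concatenate([proj(cams[c]["mtx"],cams[c]["T"],pose(x,[[m[0],m[1],m[2]]]))[0]-np.array([off[c][0]+u/4,off[c][1]+v/4]) for c,u,v in B])
m=least_squares(r2,[-.1,-.02,.08]);print("blue",m.x,m.fun)
for nm,B in(("tip",[("scene",370,165),("side",424,408)]),("piv",[("scene",357,228),("side",378,338)])):
  m=least_squares(r2,[.09,-.02,.06]);print(nm,m.x,m.fun)
E
python3 fit.py
```

```text
[ 0.58289947 -0.00545331  2.89989368]
[[ 1.00e+02  6.00e+01  3.60e+01 -7.00e-01  6.00e-01]
 [ 1.00e+02 -6.00e+01  3.60e+01 -2.00e-01  9.00e-01]
 [ 1.16e+02  6.00e+01  6.20e+01 -8.00e-01 -1.40e+00]
 [ 1.16e+02 -6.00e+01  6.20e+01 -5.00e-01 -1.60e+00]
 [-2.70e+02  5.00e+01  1.20e+01 -1.10e+00 -5.00e-01]
 [-2.70e+02 -5.00e+01  1.20e+01 -3.00e-01 -3.00e-01]
 [ 0.00e+00  5.00e+01  1.20e+01 -8.00e-01 -1.40e+00]
 [ 0.00e+00 -5.00e+01  1.20e+01 -9.00e-01 -1.30e+00]
 [-1.60e+02  0.00e+00  8.40e+01  2.50e+00 -8.00e-01]
 [ 1.16e+02 -6.00e+01  3.60e+01 -6.00e-01  1.70e+00]
 [ 1.16e+02  6.00e+01  3.60e+01 -3.00e-01  2.20e+00]
 [ 1.00e+02 -6.00e+01  6.20e+01 -1.50e+00 -1.60e+00]
 [ 1.00e+02  6.00e+01  6.20e+01  0.00e+00 -1.70e+00]
 [-2.70e+02 -5.00e+01  1.20e+01 -1.30e+00 -8.00e-01]
 [ 0.00e+00 -5.00e+01  1.20e+01 -6.00e-01 -9.00e-01]
 [-1.60e+02  0.00e+00  8.40e+01 -2.70e+00  6.00e-01]]
blue [-0.0892909  -0.02583587  0.07629259] [ 0.2163401   0.08216821  0.2150662  -0.07650072]
tip [ 0.08800278 -0.03398994  0.06393492] [-0.48289779 -0.20965887 -0.41584552  0.16083391]
piv [ 0.02114587 -0.0164949   0.06482196] [-0.11917239 -0.05049466 -0.10925203  0.04160647]
```

```bash
cat >>h.py <<'E'
CR=np.array([0.5829,-0.00545,2.8999])
def togo(cx,cy,z,cr=CR,pos=None):
    from plant import env
    o=env.observe();M=R.from_quat(o["eef_rot"]).as_matrix()
    t=pose(cr,[[cx,cy,z]])[0];d=M.T@(t-o["ee_pos"])
    a=np.arctan2(M[1,0],M[0,0]);w=(cr[2]-np.pi-a+np.pi)%(2*np.pi)-np.pi
    print("t",round(o["time"],2),"target",t.round(4),"d",d.round(4),"yaw",round(-w,4))
E
python3 -c "
from h import *
togo(.082,-.0035,.15)"
```

```text
t 0.9 target [0.5041 0.0176 0.15  ] d [ 0.4624 -0.3984  0.0813] yaw 0.6875
```

```bash
python3 -m pendant '[{"tx":0.038,"ty":-0.033,"yaw":0.05},{"tx":0.076,"ty":-0.066,"yaw":0.1},{"tx":0.114,"ty":-0.099,"yaw":0.15},{"tx":0.152,"ty":-0.132,"yaw":0.2},{"tx":0.19,"ty":-0.165,"yaw":0.3},{"tx":0.228,"ty":-0.198,"yaw":0.4},{"tx":0.266,"ty":-0.231,"yaw":0.5},{"tx":0.304,"ty":-0.264,"yaw":0.6},{"tx":0.342,"ty":-0.297,"yaw":0.6875},{"tx":0.38,"ty":-0.33,"yaw":0.6875},{"tx":0.42,"ty":-0.362,"yaw":0.6875},{"tx":0.4624,"ty":-0.3984,"yaw":0.6875}]' 1 30; python3 - <<'E'
from h import *
togo(.082,-.0035,.15)
E
```

```text
t 0.9 target [0.5041 0.0176 0.15  ] d [ 0.4624 -0.3984  0.0813] yaw 0.6875schema error: expected keys tx, ty, tz, yaw
```

```bash
python3 -m pendant '[{"tx":0.038,"ty":-0.033,"tz":0,"yaw":0.05},{"tx":0.076,"ty":-0.066,"tz":0,"yaw":0.1},{"tx":0.114,"ty":-0.099,"tz":0,"yaw":0.15},{"tx":0.152,"ty":-0.132,"tz":0,"yaw":0.2},{"tx":0.19,"ty":-0.165,"tz":0,"yaw":0.3},{"tx":0.228,"ty":-0.198,"tz":0,"yaw":0.4},{"tx":0.266,"ty":-0.231,"tz":0,"yaw":0.5},{"tx":0.304,"ty":-0.264,"tz":0,"yaw":0.6},{"tx":0.342,"ty":-0.297,"tz":0,"yaw":0.6875},{"tx":0.38,"ty":-0.33,"tz":0,"yaw":0.6875},{"tx":0.42,"ty":-0.362,"tz":0,"yaw":0.6875},{"tx":0.4624,"ty":-0.3984,"tz":0,"yaw":0.6875}]' 1 30; python3 - <<'E'
from h import *
togo(.082,-.0035,.15)
E
```

```text
time: 2.1
ee_pos: [0.5007, 0.01, 0.2317]
eef_rot: [0.993, -0.12, 0.001, 0.0]
ft_force: [0.6, -0.5, -0.2]
width: 0.0852
grasp_force: 0.0
t 2.1 target [0.5041 0.0176 0.15  ] d [ 0.0014 -0.0081  0.0817] yaw 0.0002
```

```bash
python3 -m pendant '[{"tx":0,"ty":0,"tz":0.04,"yaw":0},{"tx":0,"ty":0,"tz":0.06,"yaw":0},{"tx":0,"ty":0,"tz":0.06,"yaw":0}]'; python3 - <<'E'
from h import *
from plant import env
togo(.082,-.0035,.15)
o=env.observe();d=env.get_image("wrist");im=d["image"][:,:,::-1].copy()
cv2.imwrite("pics/w1raw.png",im)
T=np.eye(4);T[:3,:3]=R.from_quat(o["eef_rot"]).as_matrix();T[:3,3]=o["ee_pos"];C=T@d["hand_eye"]
np.savez("w1.npz",K=d["mtx"],C=C)
for p in [(.1,.06,.062),(.1,-.06,.062),(.116,.06,.062),(.116,-.06,.062),(0,.009,.069),(.1,.009,.069),(.1,-.009,.069),(0,.023,.076),(0,-.023,.076),(.092,-.034,.07),(.1,-.05,.012)]:
    u=proj(d["mtx"],C,pose(CR,[p]))[0];print(p,u.round())
    cv2.circle(im,tuple(int(v) for v in u.round()),3,(0,255,0),1)
cv2.imwrite("pics/w1.png",im)
E
```

```text
time: 2.4
ee_pos: [0.4975, 0.009, 0.1688]
eef_rot: [0.993, -0.12, -0.003, -0.0]
ft_force: [-0.7, 0.3, -0.5]
width: 0.0852
grasp_force: 0.0
t 2.4 target [0.5041 0.0176 0.15  ] d [ 0.0044 -0.01    0.0188] yaw 0.0014
(0.1, 0.06, 0.062) [348. 224.]
(0.1, -0.06, 0.062) [201. 224.]
(0.116, 0.06, 0.062) [347. 242.]
(0.116, -0.06, 0.062) [202. 242.]
(0, 0.009, 0.069) [286.  94.]
(0.1, 0.009, 0.069) [286. 227.]
(0.1, -0.009, 0.069) [263. 227.]
(0, 0.023, 0.076) [307.  93.]
(0, -0.023, 0.076) [240.  93.]
(0.092, -0.034, 0.07) [231. 218.]
(0.1, -0.05, 0.012) [224. 206.]
```

View pics/w1.png

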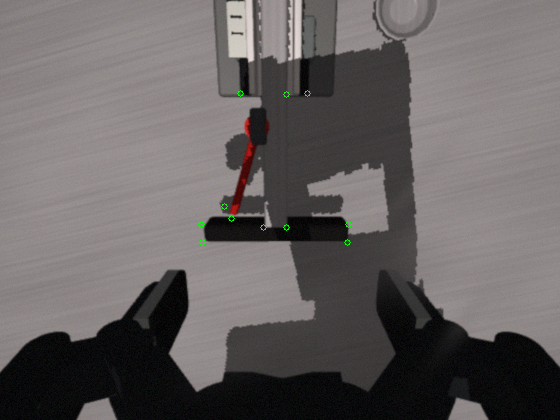

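The wrist view agrees with the fit to about 1 mm: foot at columns 204–348, rows 216–242, and lever tip at about (233,212). Now I'll correct the lateral shortfall and descend around the neck.

```bash
python3 -m pendant '[{"tx":0.0044,"ty":-0.010,"tz":0,"yaw":0.001},{"tx":0.0044,"ty":-0.010,"tz":0,"yaw":0.001},{"tx":0.0044,"ty":-0.010,"tz":0.02,"yaw":0.001},{"tx":0.0044,"ty":-0.010,"tz":0.04,"yaw":0.001},{"tx":0.0044,"ty":-0.010,"tz":0.055,"yaw":0.001},{"tx":0.0044,"ty":-0.010,"tz":0.055,"yaw":0.001},{"tx":0.0044,"ty":-0.010,"tz":0.055,"yaw":0.001}]'; python3 - <<'E'
from h import *
togo(.082,-.0035,.032)
E
```

```text
time: 3.15
ee_pos: [0.5073, 0.0165, 0.1172]
eef_rot: [0.993, -0.121, 0.001, -0.0]
ft_force: [-0.3, -0.0, 0.4]
width: 0.085
grasp_force: 0.0
t 3.15 target [0.5041 0.0176 0.032 ] d [-0.0035 -0.0003  0.0852] yaw -0.0014
```

```bash
python3 -m pendant '[{"tx":-0.003,"ty":0,"tz":0,"yaw":0},{"tx":-0.003,"ty":0,"tz":0.015,"yaw":0},{"tx":-0.003,"ty":0,"tz":0.03,"yaw":0},{"tx":-0.003,"ty":0,"tz":0.045,"yaw":0},{"tx":-0.003,"ty":0,"tz":0.06,"yaw":0},{"tx":-0.003,"ty":0,"tz":0.075,"yaw":0},{"tx":-0.003,"ty":0,"tz":0.085,"yaw":0},{"tx":-0.003,"ty":0,"tz":0.085,"yaw":0},{"tx":-0.003,"ty":0,"tz":0.085,"yaw":0}]'; python3 - <<'E'
from h import *
from plant import env
togo(.082,-.0035,.032)
cv2.imwrite("pics/w2.png",env.get_image("wrist")["image"][:,:,::-1])
togo(.082,-.0035,.032)
E
```

```text
time: 4.05
ee_pos: [0.504, 0.0174, 0.0318]
eef_rot: [0.993, -0.121, 0.0, -0.0]
ft_force: [0.5, -0.7, 0.9]
width: 0.0855
grasp_force: 0.0
t 4.05 target [0.5041 0.0176 0.032 ] d [ 0.0001 -0.0002 -0.0002] yaw -0.001
t 4.1 target [0.5041 0.0176 0.032 ] d [-0.0002 -0.0002  0.    ] yaw -0.001
```

View pics/w2.png

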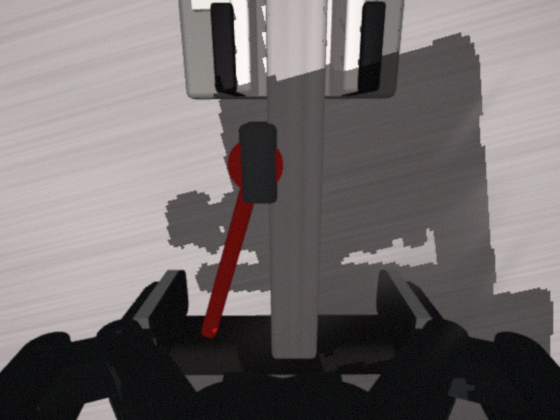

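The fingers straddle both the bar and the open lever: lever tip at (210,332), left pad at about column 187, foot behind them. Next comes most of the pull, then I'll measure.

```bash
python3 -m pendant '[{"tx":-0.005,"ty":0,"tz":0,"yaw":0},{"tx":-0.01,"ty":0,"tz":0,"yaw":0},{"tx":-0.017,"ty":0,"tz":0,"yaw":0},{"tx":-0.025,"ty":0,"tz":0,"yaw":0},{"tx":-0.033,"ty":0,"tz":0,"yaw":0},{"tx":-0.041,"ty":0,"tz":0,"yaw":0},{"tx":-0.049,"ty":0,"tz":0,"yaw":0},{"tx":-0.056,"ty":0,"tz":0,"yaw":0},{"tx":-0.06,"ty":0,"tz":0,"yaw":0},{"tx":-0.06,"ty":0,"tz":0,"yaw":0},{"tx":-0.06,"ty":0,"tz":0,"yaw":0}]'; python3 - <<'E'
from h import *
from plant import env
togo(.082,-.0035,.032)
for c,(x,y) in (("scene",(170,150)),("side",(200,120))):
    d=env.get_image(c)["image"][:,:,::-1];cv2.imwrite(f"pics/{c}2.png",d)
a=[cv2.resize(cv2.imread("pics/scene2.png")[210:270,240:300],None,fx=6,fy=6,interpolation=cv2.INTER_CUBIC),cv2.resize(cv2.imread("pics/side2.png")[140:200,230:290],None,fx=6,fy=6,interpolation=cv2.INTER_CUBIC)]
cv2.imwrite("pics/b2.png",np.hstack(a))
E
```

```text
time: 5.2
ee_pos: [0.4475, 0.0313, 0.0321]
eef_rot: [0.993, -0.121, 0.002, 0.0]
ft_force: [3.6, -3.6, -1.3]
width: 0.0852
grasp_force: 2.4
t 5.2 target [0.5041 0.0176 0.032 ] d [ 0.0583 -0.0003  0.0004] yaw 0.0001
```

View pics/b2.png

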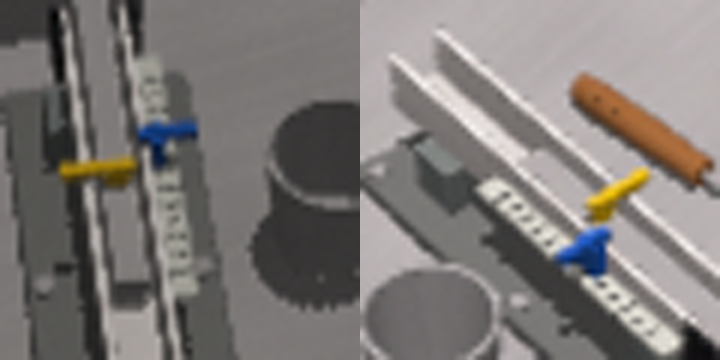

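```bash
cat >meas.py <<'E'
from h import *
from plant import env
import sys
box={"scene":(225,190,310,290),"side":(215,130,300,215)}
M={}
for c in box:
    d=env.get_image(c);x0,y0,x1,y1=box[c];im=d["image"][y0:y1,x0:x1].astype(float)
    r,g,b=im[...,0],im[...,1],im[...,2]
    wy=np.clip(np.minimum(r,g)-b-60,0,None)*(g>.6*r);wb=np.clip(b-r-50,0,None)*(b>1.3*g)
    M[c]=(d["mtx"],d["T"],wy,wb,x0,y0)
    if len(sys.argv)>1:cv2.imwrite(sys.argv[1]+c+".png",d["image"][:,:,::-1])
def box3(x,y0,y1,z0,z1,w=.006): # dense sample of a box
    g=np.meshgrid(np.linspace(x-w/2,x+w/2,5),np.linspace(y0,y1,21),np.linspace(z0,z1,5),indexing="ij");return np.stack([a.ravel() for a in g],1)
for nm,k,seed in(("yellow",2,(-.10,0,.08)),("blue",3,(-.09,-.026,.076))):
    cen={}
    for c in box:
        w=M[c][k];v,u=np.mgrid[:w.shape[0],:w.shape[1]]
        n=cv2.connectedComponents((w>0).astype(np.uint8))
        lab=n[1];best=np.argmax([w[lab==i].sum() for i in range(1,n[0])])+1;w=w*(lab==best)
        cen[c]=np.array([(u*w).sum(),(v*w).sum()])/w.sum()+[M[c][4],M[c][5]]
        C=np.cov(np.vstack([u[w>0],v[w>0]]));ev,E=np.linalg.eigh(C);print(nm,c,cen[c].round(2),int((w>0).sum()),"len",(4*ev**.5).round(1))
    f=lambda m:np.concatenate([proj(M[c][0],M[c][1],pose(CR,[m]))[0]-cen[c] for c in box])
    s=least_squares(f,seed);print(nm,(s.x*1000).round(1),s.fun.round(2))
    f=lambda m,z,y:np.concatenate([proj(M[c][0],M[c][1],pose(CR,[[m[0],m[1],z]]))[0]-cen[c] for c in box])
E
python3 meas.py
```

```text
yellow scene [255.67 237.45] 26 len [ 2.5 14.7]
yellow side [272.47 171.43] 34 len [ 3.9 13.6]
yellow [-109.     9.    81.6] [ 0.06  0.03  0.06 -0.02]
blue scene [266.91 231.51] 27 len [ 5.3 10.2]
blue side [267.42 180.81] 43 len [7.1 9.2]
blue [-89.9 -26.8  80.1] [-0.11 -0.04 -0.11  0.04]
```

```bash
python3 -m pendant '[{"tx":-0.006,"ty":0,"tz":0,"yaw":0},{"tx":-0.012,"ty":0,"tz":0,"yaw":0},{"tx":-0.017,"ty":0,"tz":0,"yaw":0},{"tx":-0.019,"ty":0,"tz":0,"yaw":0},{"tx":-0.019,"ty":0,"tz":0,"yaw":0},{"tx":-0.019,"ty":0,"tz":0,"yaw":0}]'; python3 meas.py pics/m3; python3 - <<'E'
from h import *
togo(.082,-.0035,.032)
a=[cv2.resize(cv2.imread("pics/m3scene.png")[210:260,240:290],None,fx=8,fy=8,interpolation=cv2.INTER_CUBIC),cv2.resize(cv2.imread("pics/m3side.png")[150:200,245:295],None,fx=8,fy=8,interpolation=cv2.INTER_CUBIC)]
cv2.imwrite("pics/b3.png",np.hstack(a))
E
```

```text
time: 6.0
ee_pos: [0.4295, 0.0358, 0.0322]
eef_rot: [0.993, -0.12, 0.003, 0.0]
ft_force: [4.2, -4.4, 0.4]
width: 0.0853
grasp_force: 2.6
yellow scene [255.03 232.44] 25 len [ 2.3 14.5]
yellow side [276.39 174.77] 34 len [ 3.8 14.2]
yellow [-90.4   9.   82. ] [ 0.03  0.01  0.03 -0.01]
blue scene [266.87 231.51] 26 len [ 4.5 10.3]
blue side [267.39 180.82] 43 len [7.2 8.8]
blue [-89.9 -26.8  80. ] [-0.08 -0.03 -0.07  0.03]
t 6.1 target [0.5041 0.0176 0.032 ] d [ 0.0767 -0.0002  0.0006] yaw 0.0002
```

View pics/b3.png

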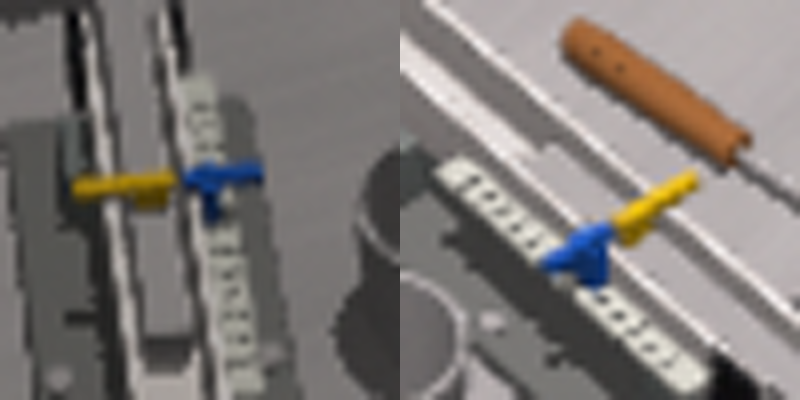

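Yellow and blue are collinear in both views. In the scene crop yellow runs (75,188)–(175,180) and blue (185,180)–(262,172). I'll hold here, then squeeze the lever shut.

```bash
python3 -m pendant '[{"tx":0,"ty":0,"tz":0,"yaw":0},{"tx":0,"ty":0,"tz":0,"yaw":0},{"tx":0,"ty":0,"tz":0,"yaw":0},{"tx":0,"ty":0,"tz":0,"yaw":0},{"tx":0,"ty":0,"tz":0,"yaw":0}]' && python3 -m pendant '[{"tx":0,"ty":0,"tz":0,"yaw":0},{"tx":0,"ty":0,"tz":0,"yaw":0},{"tx":0,"ty":0,"tz":0,"yaw":0},{"tx":0,"ty":0,"tz":0,"yaw":0},{"tx":0,"ty":0,"tz":0,"yaw":0},{"tx":0,"ty":0,"tz":0,"yaw":0},{"tx":0,"ty":0,"tz":0,"yaw":0},{"tx":0,"ty":0,"tz":0,"yaw":0},{"tx":0,"ty":0,"tz":0,"yaw":0},{"tx":0,"ty":0,"tz":0,"yaw":0}]' 0.1 40; python3 meas.py; python3 - <<'E'
from h import *
from plant import env
togo(.082,-.0035,.032)
cv2.imwrite("pics/w4.png",env.get_image("wrist")["image"][:,:,::-1])
E
```

```text
time: 6.6
ee_pos: [0.4296, 0.0357, 0.0322]
eef_rot: [0.993, -0.12, 0.003, 0.0]
ft_force: [3.7, -3.5, -0.4]
width: 0.0854
grasp_force: 2.6
time: 7.6
ee_pos: [0.4296, 0.0336, 0.0329]
eef_rot: [0.993, -0.119, 0.003, 0.002]
ft_force: [0.6, -20.3, 12.0]
width: 0.0229
grasp_force: 43.2
yellow scene [255.24 232.64] 24 len [ 2.3 14.3]
yellow side [276.2  174.61] 32 len [ 3.6 14.1]
yellow [-91.2   8.6  82.1] [-0.04 -0.02 -0.04  0.01]
blue scene [266.91 231.51] 27 len [ 5.3 10.2]
blue side [267.4  180.82] 42 len [7.2 8.9]
blue [-89.9 -26.8  80. ] [-0.09 -0.04 -0.09  0.03]
t 7.7 target [0.5041 0.0176 0.032 ] d [ 0.0761 -0.0021  0.0014] yaw 0.0027
```

View pics/w4.png

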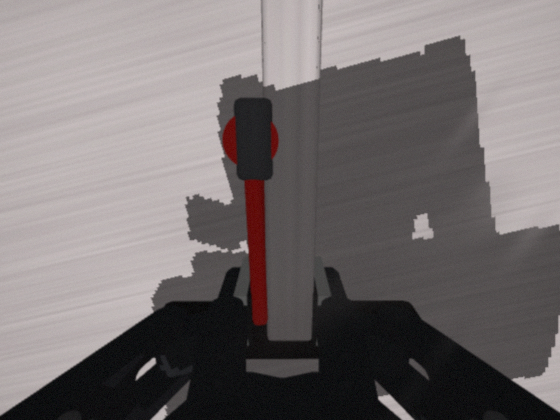

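The lever now lies flat along the bar, from (252,140) to (260,320), and both pads are gripping. The index is about 1 mm short of the mark, so I'll trim that, ease the sideways load and check that it holds steady.

```bash
python3 -m pendant '[{"tx":-0.0005,"ty":0.0007,"tz":0,"yaw":0},{"tx":-0.001,"ty":0.0015,"tz":0,"yaw":0},{"tx":-0.001,"ty":0.0015,"tz":0,"yaw":0},{"tx":-0.001,"ty":0.0015,"tz":0,"yaw":0},{"tx":-0.001,"ty":0.0015,"tz":0,"yaw":0},{"tx":-0.001,"ty":0.0015,"tz":0,"yaw":0},{"tx":-0.001,"ty":0.0015,"tz":0,"yaw":0},{"tx":-0.001,"ty":0.0015,"tz":0,"yaw":0}]'; python3 meas.py|grep '\] \['
```

```text
time: 8.55
ee_pos: [0.4295, 0.0334, 0.033]
eef_rot: [0.993, -0.12, 0.004, 0.001]
ft_force: [3.6, -10.2, 9.1]
width: 0.0227
grasp_force: 42.8
yellow [-91.    8.6  81.9] [-0.05 -0.02 -0.05  0.02]
blue [-90.  -26.8  80. ] [-0.1  -0.04 -0.1   0.04]
```

Everything is steady, with the index about 1 mm from the mark, the lever closed and the grip firm. Handing in.

```bash
python3 -c "
from plant import env
print(env.close_job())"
```

```text
the job is handed in; nothing more can be done
None
```

The job is handed in, no verdict was returned: the leg is held about 1 mm from the mark by the camera measurement, the red lever looks fully closed in the wrist view, the grip is about 43 N, and the blue marker did not measurably move.

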